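# Load a bottle onto the bottle roller and start it

## Task

With the fingertips, slowly roll the amber bottle that lies at the foot of the bottle roller's loading ramp up the ramp until it drops into the trough between the two black rollers, without letting it get away and roll back on the way. Only push it: do not pick it up or press hard on it. Then push the toggle switch on the drive box fully over to the other side, towards the green dot, to switch the rollers on, and leave the things that stand around the roller where they are.

Things in the scene. Friction and masses are not known exactly. Their poses are not given: they have to be found in the camera images.
- roller: Bottle roller, fixed, 345 x 140 mm: metal loading ramp, two black rollers, white drive box. Origin on the bench under the ramp; x = uphill (level), y = along the rollers, z up. Ramp's foot at x -0.128; axles of the rollers (24 mm thick, free) at x 0.060 and 0.106, z 0.024; rubber stop strip at x 0.117; drive box x 0.121 to 0.212, top z 0.066, with a 10 mm high dial at x 0.187, y -0.034
- ramp: The ramp's sheet, rising at 9 degrees to meet the front roller's top: origin on its surface at the foot, mid-width; x = up the slope, y = across, z = square to the surface. A round lip bar 8 mm high lies across it 10 mm from the foot; the bottle starts against it. Side cheeks stand 16 mm above the surface, 128 mm apart. Nothing holds the bottle on the way up: let go, it rolls back to the lip
- bottle: Amber (orange-brown) bottle with black cap and white-and-green label, lying across the ramp, 115 mm long, 0.2 to 0.4 kg. Origin on its axis at the middle of its base; z = its axis, base to cap (at the start the cap points along the roller's +y); x and y turn as it rolls. Straight body 56 mm in diameter from 2 to 85 mm along the axis; cap 36 mm. Smooth, friction about 0.4
- bottle_mid (a point): The bottle's axis, 44 mm from the base: the middle of its straight body, 28 mm from the surface all round
- trough (a point): Where the bottle's axis lies when it rests on both rollers (roller frame x 0.083, z 0.057), at the middle of the rollers' length. The axis passes 7 mm higher over the front roller, at x 0.060; beyond that the bottle rolls on into the trough by itself. Its top is then 85 mm above the bench
- switch (a joint): Toggle switch on the drive box: 0 = off, leaning 0.45 rad towards the roller's +y (white dot); 0.9 = on, leaning as far towards -y (green dot). Stays where it is left; about 1 N at the tip moves it
- switch_tip (a point): Tip of the switch's steel bat (8 mm thick, 32 mm long from its pivot, which lies at x 0.160, y 0, z 0.069 in the roller's frame); it swings in the roller's y-z plane
- brown_bottle: Small dark brown bottle with black cap, 34 mm across, 66 mm high, standing on the far side of the ramp: leave alone. Origin under its middle
- red_bottle: White bottle with a red spout, 42 mm across, 110 mm high, standing on the far side of the rollers: leave alone. Origin under its middle
- measuring_cup: Small green measuring cup, open at the top, 47 mm across, 38 mm high, on the near side of the ramp: leave alone. Origin under its middle
There are look-alikes about, which are no part of the job. Leave any purple or turquoise look-alike of the bottle alone.

How it is judged:
By the outcome, as a careful person would: the job done as asked, in the order asked, and still so for the second after the job is handed in, with the robot touching nothing.
It also fails if it takes over 48 s, if anything falls off the work surface, if the arm or the gripper's body presses on something with over 40 N, if the wrist force passes 120 N, or if a joint passes its speed limit or range.

## Robot

A 6-joint arm with a two-finger parallel gripper is mounted at the origin on a cart in front of the work surface, level with it; the furniture and walls round the work are solid. World frame = base frame: x ahead of the robot, y to its left, z up, the work surface at z = 0. Lengths are in m, angles in rad, forces in N, time in s.
With the tool pointing down it reaches from about 0.4 to 0.825 m from the base axis. Payload 7 kg.
Tool frame: the origin (TCP) lies between the finger pads; the fingertips stand arm.nose_length ahead of it and the grasp point (between the pads) is the TCP (arm.nose_length is the distance from the TCP to the fingertips, in m); x points along the fingers, z is the direction in which the jaws open and shut, and the axes are right-handed (so a half turn about x gives the same grasp; the last joint's range is limited). The gripper opens to 88 mm and grips with 3 to 60 N. Pads are 19 mm wide; open, the fingers measure 130 mm over their backs; the gripper's body (78 mm by 193 mm) begins 47 mm behind the grasp point.
Start: joints at [1.553, 0.359, 0.012, 0, -1.224, -0.288], TCP at [0.203, 0.644, 0.219] pointing down, gripper open.
Joint ranges: [-3.07, 3.07], [-1.43, 2.12], [-1.02, 1.25], [-3.03, 1.67], [-3.05, -0], [-3.03, 3.03]. Speed limits (rad/s): [2.39, 2.39, 3.01, 3.14, 3.14, 3.14].

## Interface

Orientations are given as [roll, pitch, yaw] about the fixed x, y, z axes, in that order (R = Rz(yaw) Ry(pitch) Rx(roll)).
In Python, from station import arm, viewer, spotter gives the robot as it stands.
- The arm moves only by the shell command python3 -m handwheel 'ROWS' [FORCE]. ROWS is a JSON object of lists of equal length, an entry for each row: "gripper": the gripper command: -1 is shut, 1 is fully open, values between are in proportion; "travel": the shift along the world's x, y, z each as a share of 500 mm, from -1 to 1, a list of three; "spin": the turn about the world's z as a share of 45 degrees, from -1 to 1. A call has 1 to 20 rows; each row is the pose to reach, as a shift and turn from the pose commanded when the call began; what a row does not reach only later rows make up. A row lasts 1/10 s, in which the tool goes at most 50 mm and 8.59 degrees, less where a joint would pass 70% of its speed; a pose out of reach is approached as far as the arm can. A call with a number of a shift or a turn outside -1 to 1 is refused whole. A call with a gripper value outside its range is refused whole. The fingers move at their own pace and stop on an object; FORCE is the grip in N (left out, the last holds). Time passes only in rows, so rows that repeat a pose let the fingers close. It gives the time, the measured TCP pose, the force and the opening at its end, in the units of the state.
- arm.get_state(): the state, without advancing time (a new reading comes with each control period).
- viewer.grab_frame(name): name is "scene" or "top"; returns a dict with "pixels" (400x640x3 uint8, blue, green, red), "fx", "fy", "cx", "cy" (pixels), "eye" and "attitude" of the camera in the world. Camera axes: x right, y down, z forward; pixel columns grow to the right and rows downward; lengths in m; the calibration is good to about 2 mm. A picture is of the moment at which its call begins. There is no depth.
- arm.job_done(): hands the job in, once; it reports no verdict.
Trained networks look in the newest picture that a camera, given by its name, has taken for a name from the list of things; names that differ only in an ending like _2 or _b are one class to them, and where a whole thing is asked for, a point or a joint stands for the part that bears it (a point fixed in the world has none). Each returns a list of dicts, best first, with "conf" (0 to 1); they miss things now and then, are a little off and sometimes report something else, mostly with a low value. They report only what shows in the picture. A call takes as long as a camera call. They do not tell look-alikes from the thing itself.
- spotter.spot_in(camera, label): "rect" ([left, top, right, bottom] in pixels, round what is visible of it).
- spotter.tip_of(camera, label): "at" ([column, row] in pixels: a listed point, or the origin of a listed thing).
The state is a dict: "t": time; "q": joint angles; "qd": joint speeds; "joint_efforts": joint torques, N m; "eef_pos": TCP position; "ee_rot": TCP orientation; "force": force on the tool from outside, world axes, zero at the start; "moment": the same for the moment, N m; "width": finger opening in m.
Only numpy, scipy, OpenCV 4.12 (cv2) and the standard library are available. Lean on these libraries where they do the work, as an engineer would, in place of code of your own. Each camera call takes 0.05 s, during which the arm holds its last target.

## Working session

There is one attempt and no reset: what is moved stays moved. The work goes in short steps, Python scripts to look and compute and a shell command to move; the robot and the scene stay as the last step left them, time stands still between calls to the robot, and variables do not carry over. Pictures are saved under pics/ and viewed, and the job is handed in when it is done.

```bash
ls; mkdir -p pics
python3 - <<'E'
from station import arm, viewer, spotter
import cv2
print(arm.get_state(), arm.nose_length)
for n in ("scene","top"):
    f=viewer.grab_frame(n); cv2.imwrite(f"pics/{n}0.png",f["pixels"]); print(n,f["fx"],f["fy"],f["cx"],f["cy"],f["eye"],f["attitude"])
    for l in ["roller","ramp","bottle","bottle_mid","trough","switch","switch_tip","brown_bottle","red_bottle","measuring_cup"]:
        print(l,[(d["rect"],round(d["conf"],2)) for d in spotter.spot_in(n,l)][:3] if l!="trough" else "", [(d["at"],round(d["conf"],2)) for d in spotter.tip_of(n,l)][:3])
print(arm.get_state()["t"])
E
```

```text
pics
{'t': 0.0, 'q': array([ 1.55310757e+00,  3.59422281e-01,  1.10334680e-02, -3.38479035e-04,
       -1.22408758e+00, -2.88110619e-01]), 'qd': array([ 5.86496561e-05, -1.43757125e-03, -9.59195033e-04,  1.09560821e-03,
       -7.27735684e-04,  2.97157041e-03]), 'joint_efforts': array([ 3.26777138e-05, -5.82707405e+01,  2.93048108e+01,  6.99691325e+00,
        6.94245362e-03, -1.66459645e-04]), 'eef_pos': array([0.2030856 , 0.64318987, 0.21789086]), 'ee_rot': array([ 0.10096431,  1.56908638, -1.77574667]), 'force': array([-0.01632968, -0.3590045 ,  0.10116873]), 'moment': array([ 0.0515649 , -0.04677398,  0.03872584]), 'width': 0.08785570885060164} 0.019
scene 372.4097512572626 372.4097512572626 319.6321577121606 207.3656240270139 [0.05825981 0.38060073 0.63224858] [-2.24946615  0.01219156 -2.2456163 ]
roller [([226.1, 223.2, 387.9, 295.5], 0.64)] [([322.8, 255.8], 0.6)]
ramp [([294.3, 226.4, 380.6, 266.2], 0.71)] [([374.9, 243.5], 0.86), ([327.3, 215.3], 0.31)]
bottle [([414.5, 206.3, 461.4, 229.0], 0.75), ([347.6, 209.1, 384.9, 260.5], 0.66), ([363.8, 174.7, 405.4, 199.9], 0.66)] [([355.9, 218.2], 0.93), ([364.4, 185.5], 0.8), ([413.6, 217.9], 0.79)]
bottle_mid [([344.6, 211.4, 378.9, 257.0], 0.9), ([365.3, 175.4, 405.3, 196.3], 0.88), ([410.4, 204.1, 461.1, 225.5], 0.61)] [([380.2, 185.3], 0.93), ([427.7, 213.7], 0.82), ([361.8, 229.8], 0.63)]
trough  [([287.8, 243.2], 0.7)]Traceback (most recent call last):
  File "<stdin>", line 7, in <module>
ValueError: it knows: bottle, bottle_mid, brown_bottle, measuring_cup, ramp, red_bottle, roller, switch_tip, trough
```

```bash
cat > h.py <<'E'
from station import arm, viewer, spotter
import cv2, numpy as np
from scipy.spatial.transform import Rotation as R
def proj(f,P):
    r=R.from_euler('xyz',f["attitude"]).as_matrix()
    c=(np.atleast_2d(P)-f["eye"])@r
    return np.c_[f["fx"]*c[:,0]/c[:,2]+f["cx"], f["fy"]*c[:,1]/c[:,2]+f["cy"]]
def ray(f,p,z):
    r=R.from_euler('xyz',f["attitude"]).as_matrix()
    d=r@np.array([(p[0]-f["cx"])/f["fx"],(p[1]-f["cy"])/f["fy"],1])
    return f["eye"]+d*(z-f["eye"][2])/d[2]
E
python3 - <<'E'
from h import *
for n in ("scene","top"):
    f=viewer.grab_frame(n); cv2.imwrite(f"pics/{n}0.png",f["pixels"]); print(n,f["fx"],f["cx"],f["cy"],f["eye"],f["attitude"])
    zs=dict(roller=0,ramp=0,bottle=.032,bottle_mid=.032,trough=.057,switch_tip=.098,brown_bottle=0,red_bottle=0,measuring_cup=0)
    for l in zs:
        print(l,[(np.round(d["at"],1),round(d["conf"],2),ray(f,d["at"],zs[l]).round(3)) for d in spotter.tip_of(n,l)][:3])
print(arm.get_state()["t"])
E
```

```text
scene 372.4097512572626 319.6321577121606 207.3656240270139 [0.05825981 0.38060073 0.63224858] [-2.24946615  0.01219156 -2.2456163 ]
roller [(array([324. , 253.7]), 0.79, array([ 0.534, -0.003,  0.   ]))]
ramp [(array([373.9, 240. ]), 0.87, array([ 0.492, -0.126,  0.   ]))]
bottle [(array([413.6, 219.3]), 0.94, array([ 0.461, -0.228,  0.032])), (array([362.3, 188.2]), 0.84, array([ 0.635, -0.221,  0.032])), (array([356.1, 217.5]), 0.81, array([ 0.555, -0.123,  0.032]))]
bottle_mid [(array([361.7, 230.1]), 0.96, array([ 0.513, -0.102,  0.032])), (array([379.9, 186.1]), 0.85, array([ 0.611, -0.265,  0.032])), (array([430.2, 215.6]), 0.7, array([ 0.444, -0.27 ,  0.032]))]
trough [(array([285.5, 243.8]), 0.82, array([0.568, 0.078, 0.057]))]
switch_tip [(array([246.6, 242.8]), 0.36, array([0.585, 0.16 , 0.098]))]
brown_bottle [(array([326.3, 214.2]), 0.56, array([ 0.642, -0.099,  0.   ]))]
red_bottle [(array([291.4, 218.9]), 0.93, array([ 0.685, -0.016,  0.   ])), (array([362.1, 229. ]), 0.44, array([ 0.539, -0.131,  0.   ]))]
measuring_cup [(array([369.3, 297.8]), 0.88, array([0.376, 0.0
[... 367 characters left out ...]
([413.6, 242.9]), 0.69, array([ 0.463, -0.239,  0.032])), (array([354.7, 204.7]), 0.56, array([ 0.54 , -0.117,  0.032]))]
bottle_mid [(array([429.1, 253.1]), 0.9, array([ 0.442, -0.271,  0.032])), (array([424.6, 170.6]), 0.83, array([ 0.616, -0.264,  0.032])), (array([347.1, 218.8]), 0.69, array([ 0.51 , -0.101,  0.032]))]
trough [(array([260.2, 188.6]), 0.93, array([0.567, 0.079, 0.057]))]
switch_tip [(array([219.8, 175.3]), 0.6, array([0.585, 0.154, 0.098]))]
brown_bottle [(array([349.2, 159.8]), 0.82, array([ 0.643, -0.106,  0.   ]))]
red_bottle [(array([306. , 145.9]), 0.91, array([ 0.673, -0.011,  0.   ]))]
measuring_cup [(array([293.1, 282.1]), 0.81, array([0.378, 0.01 , 0.   ]))]
1.55
```

```bash
python3 -c "
import cv2
a=cv2.imread('pics/scene0.png');cv2.imwrite('pics/s0c.png',cv2.resize(a[140:340,180:500],None,fx=2.5,fy=2.5,interpolation=2))"
```

```text
(no output)
```

View pics/s0c.png

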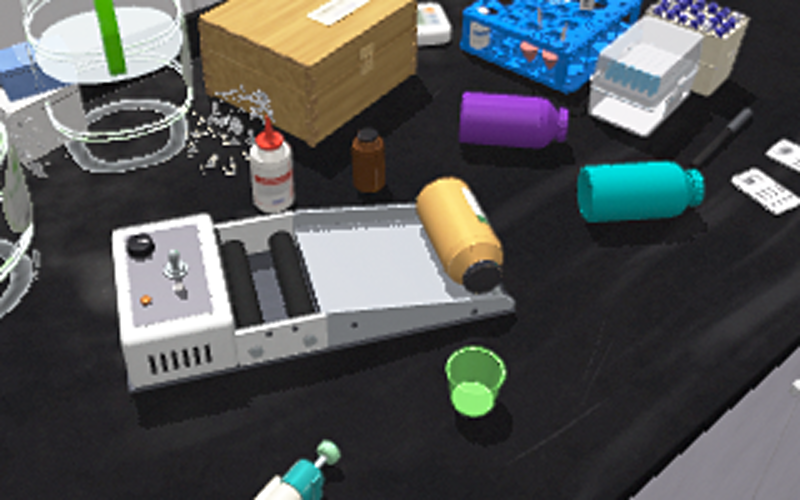

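View pics/top0.png

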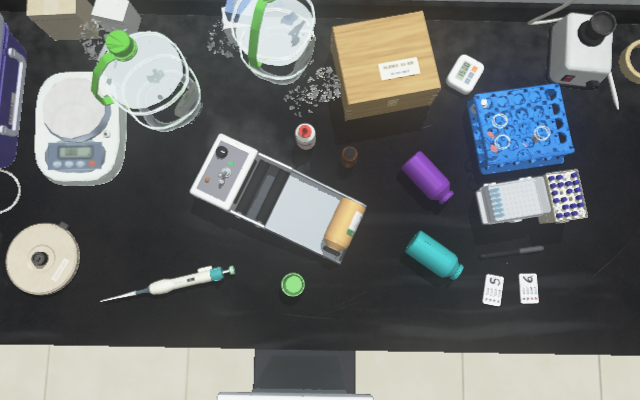

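The amber one on the ramp (scene 362,230; top 347,219) is the bottle. The purple one (top 427,177) and the turquoise one (top 434,256) are look-alikes lying off the roller. Next I'll fit the roller pose and overlay it on a crop.

```bash
cat > fit.py <<'E'
from h import *
from scipy.optimize import least_squares
def W(p,L):
    L=np.atleast_2d(L); c,s=np.cos(p[2]),np.sin(p[2])
    return np.c_[p[0]+c*L[:,0]-s*L[:,1],p[1]+s*L[:,0]+c*L[:,1],L[:,2]]
E
python3 - <<'E'
from fit import *
fs={n:viewer.grab_frame(n) for n in ("scene","top")}
ob=[("top",(347.1,218.8),(-.102,None,.0385)),
("scene",(285.5,243.8),(.083,0,.057)),("top",(260.2,188.6),(.083,0,.057)),
("scene",(246.6,242.8),(.16,.0139,.0978)),("top",(219.8,175.3),(.16,.0139,.0978)),
("scene",(324,253.7),(0,0,0)),("top",(294.9,212.3),(0,0,0)),
("scene",(374,241.8),(-.128,0,.006))]
ob=[o for o in ob if o[2][1] is not None]
def res(p): return np.concatenate([proj(fs[n],W(p,L))[0]-px for n,px,L in ob])
s=least_squares(res,[.53,.003,1.15],loss='soft_l1'); p=s.x; print(p,s.fun.reshape(-1,2).round(1))
np.save('p.npy',p)
for n in fs:
    im=cv2.resize(fs[n]["pixels"],None,fx=4,fy=4,interpolation=cv2.INTER_CUBIC)
    def dr(L,c):
        q=(proj(fs[n],W(p,L))*4+1.5).round().astype(int); cv2.polylines(im,[q],False,c,1)
    dr([(.121,-.07,.066),(.212,-.07,.066),(.212,.07,.066),(.121,.07,.066),(.121,-.07,.066)],(0,0,255))
    dr([(-.128,-.064,.006),(-.128,.064,.006)],(0,0,255))
    dr([(.06,-.06,.036),(.06,.06,.036)],(0,255,255)); dr([(.106,-.06,.036),(.106,.06,.036)],(0,255,255))
    dr([(.16,.0,.069),(.16,.0139,.0978)],(255,0,255))
    dr([(.06,-.064,.036),(-.128,-.064,.006)],(255,0,0));dr([(.06,.064,.036),(-.128,.064,.006)],(255,0,0))
    dr([(-.102,-.057,.0385),(-.102,.057,.0385)],(0,255,0))
    x0,y0=(215,205) if n=="scene" else (185,125)
    cv2.imwrite(f"pics/fit_{n}.png",im[y0*4:y0*4+560,x0*4:x0*4+760])
E
```

```text
[0.53278743 0.00306043 1.15628619] [[ 0.   0.6]
 [-0.1  0.2]
 [ 2.  -0.9]
 [-0.4  0.2]
 [-1.8  1.4]
 [ 3.  -3.2]
 [-0.1  1.1]]
```

View pics/fit_scene.png

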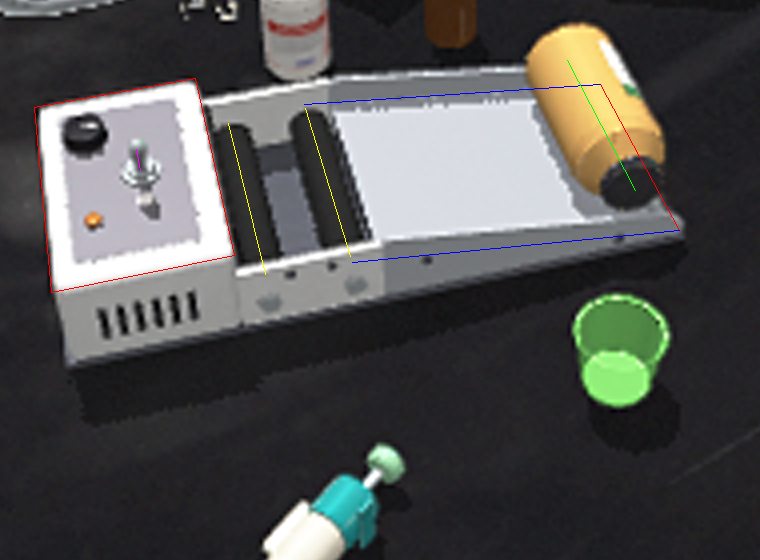

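View pics/fit_top.png

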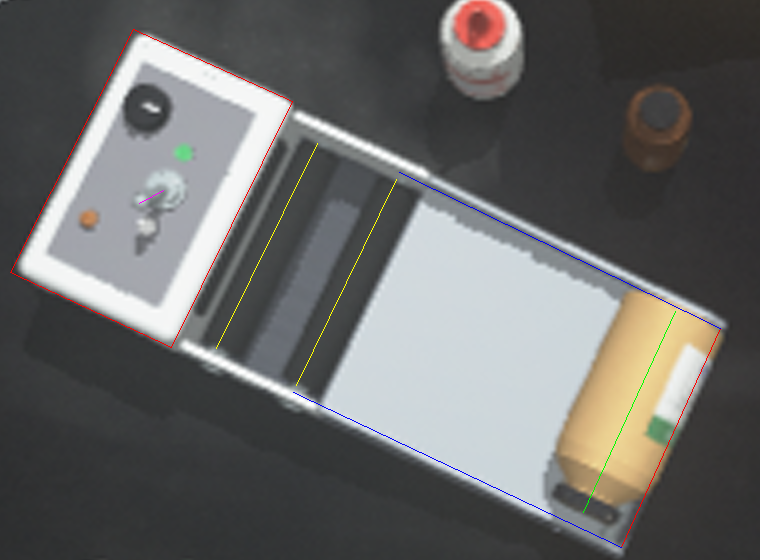

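The overlay matches both pictures to about 2 mm: box, rollers, ramp foot, bat and bottle axis. In the crops the amber bottle with the white-and-green label lies across the ramp foot with its cap towards the robot. Next come the targets.

Run:
```python
from fit import *
p=np.load('p.npy')
f=viewer.grab_frame("top"); g=viewer.grab_frame("scene")
def inv(w): 
    c,s=np.cos(p[2]),np.sin(p[2]); d=w[:2]-p[:2]; return np.array([c*d[0]+s*d[1],-s*d[0]+c*d[1]])
for fr,px in ((f,(347.1,218.8)),(g,(361.7,230.1))): print("mid roller",inv(ray(fr,px,.0385)).round(4))
for fr,px in ((f,(354.7,204.7)),(g,(356,218))): print("base roller",inv(ray(fr,px,.0385)).round(4))
for n,w in dict(red=(.676,-.013,0),brown=(.643,-.103),cup=(.377,.007)).items(): print(n,inv(np.array(w)).round(3))
print("carboy",[ray(f,q,0.1).round(3) for q in ((195,125),(200,90),(125,70))])
st=arm.get_state(); M=R.from_euler('xyz',st["ee_rot"]).as_matrix(); print(M.round(3))
a=np.degrees(np.arctan2(M[1,2],M[0,2])); b=np.degrees(p[2])+90
print("spin needed",((b-a+90)%180)-90, a,b)
for L in ((-.17,-.012,.2),(-.15,-.012,.2),(.03,-.012,.1),(.16,.06,.15),(.16,.02,.1)): print(L,W(p,L).round(4))
print("roller x,y dirs",np.cos(p[2]),np.sin(p[2]), st["t"], st["eef_pos"])
```

```text
mid roller [-0.1044 -0.0206]
mid roller [-0.1015 -0.0175]
base roller [-0.1066 -0.054 ]
base roller [-0.1031 -0.0627]
red [ 0.043 -0.138]
brown [-0.053 -0.144]
cup [-0.059  0.144]
carboy [array([0.686, 0.208, 0.1  ]), array([0.759, 0.202, 0.1  ]), array([0.798, 0.356, 0.1  ])]
[[-0.     0.954 -0.301]
 [-0.    -0.301 -0.954]
 [-1.    -0.     0.   ]]
spin needed 83.7701177000082 -107.5197992906822 156.250318409326
(-0.17, -0.012, 0.2) [[ 0.4753 -0.1574  0.2   ]]
(-0.15, -0.012, 0.2) [[ 0.4834 -0.1391  0.2   ]]
(0.03, -0.012, 0.1) [[0.5559 0.0257 0.1   ]]
(0.16, 0.06, 0.15) [[0.5423 0.1737 0.15  ]]
(0.16, 0.02, 0.1) [[0.5789 0.1576 0.1   ]]
roller x,y dirs 0.40274160320017427 0.9153137172859114 1.75 [0.20320865 0.64365469 0.21884465]
```

```bash
python3 -m handwheel '{"gripper":[-0.41,-0.41,-0.41,-0.41,-0.41,-0.41,-0.41,-0.41,-0.41,-0.41,-0.41,-0.41,-0.41,-0.41],"travel":[[0.04,-0.07,0],[0.08,-0.15,0],[0.12,-0.23,0],[0.16,-0.31,0],[0.2,-0.39,0],[0.24,-0.47,0],[0.28,-0.55,0],[0.32,-0.63,0],[0.36,-0.71,0],[0.4,-0.79,0],[0.44,-0.86,0],[0.454,-0.888,0],[0.454,-0.888,0],[0.454,-0.888,0]],"spin":[-0.08,-0.16,-0.24,-0.32,-0.4,-0.48,-0.56,-0.64,-0.72,-0.8,-0.9,-1,-1,-1]}'
```

```text
t: 3.15
eef_pos: [0.4303, 0.1996, 0.219]
ee_rot: [-2.618, 1.57, 1.004]
force: [-0.1, -0.5, -0.5]
width: 0.0256
```

```bash
python3 -m handwheel '{"gripper":[-0.41,-0.41,-0.41,-0.41,-0.41,-0.41,-0.41,-0.41,-0.41,-0.41,-0.41,-0.41,-0.41],"travel":[[0.01,-0.07,0],[0.02,-0.15,0],[0.03,-0.23,0],[0.04,-0.31,0],[0.05,-0.39,0],[0.06,-0.47,0],[0.07,-0.55,0],[0.08,-0.62,0],[0.09,-0.68,0],[0.096,-0.706,0],[0.096,-0.706,-0.08],[0.096,-0.706,-0.16],[0.096,-0.706,-0.16]],"spin":[-0.09,-0.18,-0.27,-0.36,-0.45,-0.54,-0.63,-0.72,-0.81,-0.9,-1,-1,-1]}'
python3 - <<'E'
from fit import *
st=arm.get_state(); M=R.from_euler('xyz',st["ee_rot"]).as_matrix(); a=np.degrees(np.arctan2(M[1,2],M[0,2]))
p=np.load('p.npy');print("spin left",((np.degrees(p[2])+90-a+90)%180)-90,st["q"].round(2),st["eef_pos"])
f=viewer.grab_frame("scene")
cv2.imwrite("pics/s1.png",cv2.resize(f["pixels"][140:320,220:500],None,fx=2.8,fy=2.8,interpolation=2))
E
```

```text
t: 4.45
eef_pos: [0.4749, -0.1523, 0.1344]
ee_rot: [0.225, 1.562, 3.062]
force: [0.2, 0.7, 1.1]
width: 0.026
spin left -6.3056183127143015 [ 0.08  0.15 -0.48 -0.   -0.95 -0.39] [ 0.47494542 -0.15229792  0.13440618]
```

View pics/s1.png

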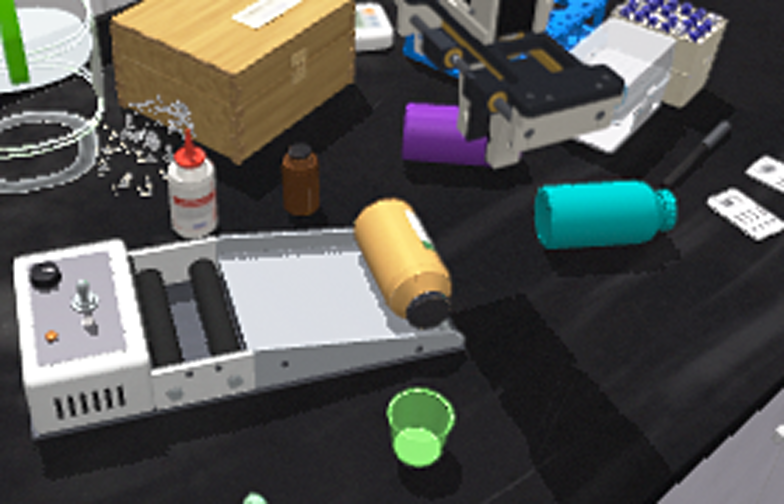

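```bash
python3 -m handwheel '{"gripper":[-0.41,-0.41,-0.41,-0.41,-0.41],"travel":[[0,0,-0.06],[0,0,-0.12],[0,0,-0.175],[0,0,-0.175],[0,0,-0.175]],"spin":[-0.07,-0.14,-0.14,-0.14,-0.14]}'
python3 - <<'E'
from fit import *
st=arm.get_state(); M=R.from_euler('xyz',st["ee_rot"]).as_matrix(); a=np.degrees(np.arctan2(M[1,2],M[0,2]))
p=np.load('p.npy');print("spin left",((np.degrees(p[2])+90-a+90)%180)-90,st["q"].round(2),st["eef_pos"], M[:,0])
for n in ("scene","top"):
    f=viewer.grab_frame(n)
    x,y=(330,160) if n=="scene" else (280,150)
    cv2.imwrite(f"pics/{n}2.png",cv2.resize(f["pixels"][y:y+120,x:x+160],None,fx=5,fy=5,interpolation=2))
E
```

```text
t: 5.0
eef_pos: [0.4799, -0.153, 0.0533]
ee_rot: [-3.094, 1.569, -0.366]
force: [-0.0, -0.1, 0.4]
width: 0.026
spin left -0.06528662506457295 [ 0.08  0.26 -0.57  0.   -0.74 -0.5 ] [ 0.47986519 -0.15298297  0.05325211] [ 1.51357816e-03 -5.79647897e-04 -9.99998687e-01]
```

View pics/scene2.png

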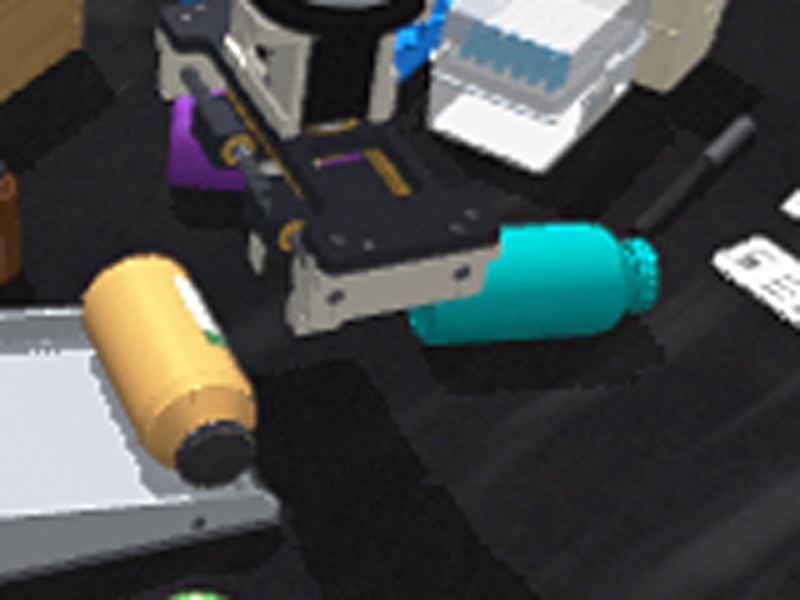

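View pics/top2.png

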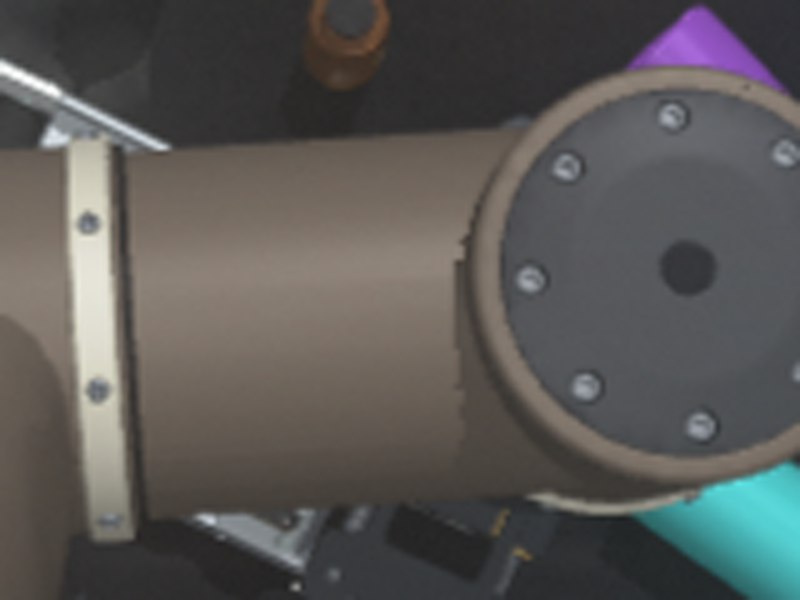

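```bash
python3 -m handwheel '{"gripper":[-0.41,-0.41,-0.41,-0.41,-0.41,-0.41,-0.41,-0.41,-0.41,-0.41,-0.41,-0.41],"travel":[[0.0056,0.0128,-0.004],[0.0113,0.0256,-0.008],[0.0153,0.0348,-0.008],[0.0177,0.0403,-0.008],[0.0193,0.0439,-0.008],[0.0209,0.0476,-0.0074],[0.0225,0.0512,-0.0067],[0.0242,0.0549,-0.0061],[0.0258,0.0586,-0.0055],[0.0274,0.0622,-0.0048],[0.029,0.0659,-0.0042],[0.0306,0.0695,-0.0036]],"spin":[0,0,0,0,0,0,0,0,0,0,0,0]}'
python3 - <<'E'
from fit import *
p=np.load('p.npy')
st=arm.get_state(); d=st["eef_pos"][:2]-p[:2]; c,s=np.cos(p[2]),np.sin(p[2]); print(c*d[0]+s*d[1],-s*d[0]+c*d[1],st["force"])
f=viewer.grab_frame("scene"); im=f["pixels"].copy()
cv2.imwrite("pics/s3.png",cv2.resize(im[160:280,290:450],None,fx=5,fy=5,interpolation=2))
print([(d["at"],d["conf"]) for d in spotter.tip_of("scene","bottle_mid")])
E
```

```text
t: 6.3
eef_pos: [0.4935, -0.119, 0.0501]
ee_rot: [1.701, 1.57, -1.856]
force: [-2.6, -4.1, 9.8]
width: 0.0259
-0.12753697976171488 -0.013183970395115367 [-2.59806047 -4.13211597  9.80088218]
[([429.5, 215.9], 0.97), ([359.7, 232.7], 0.78), ([378.6, 187.4], 0.76), ([322.4, 256.6], 0.65)]
```

View pics/s3.png

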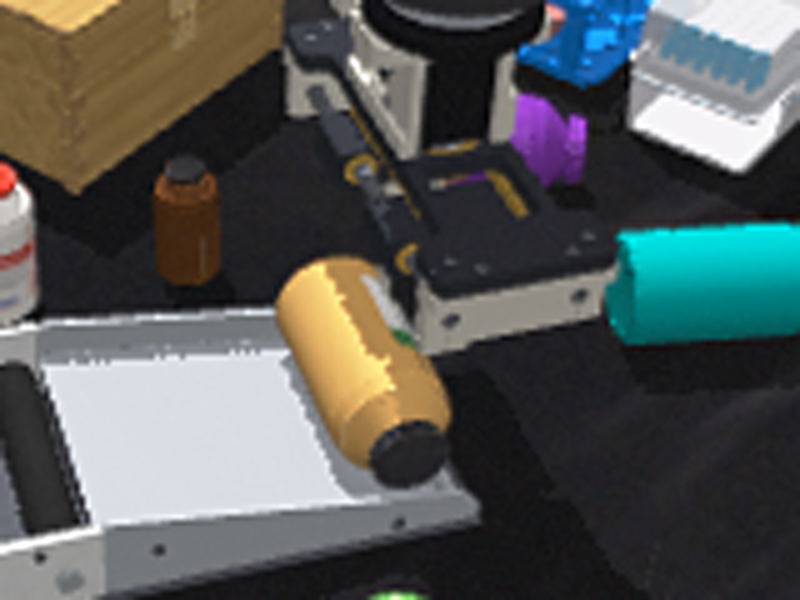

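Run:
```python
from fit import *
p=np.load('p.npy')
f=viewer.grab_frame("scene"); print(arm.get_state()["force"],arm.get_state()["joint_efforts"].round(1))
x0,y0,k=310,180,8
im=cv2.resize(f["pixels"][y0:y0+75,x0:x0+100],None,fx=k,fy=k,interpolation=2)
def dr(L,c):
    q=((proj(f,W(p,L))-[x0,y0])*k+k/2).round().astype(int); cv2.polylines(im,[q],False,c,1)
t=np.linspace(0,2*np.pi,40)
for xa,col in ((-.102,(0,0,255)),(-.09,(0,255,0))):
    za=.0385+(xa+.102)*.158
    for y in (-.058,.025): dr(np.c_[xa+.028*np.cos(t),0*t+y,za+.028*np.sin(t)],col)
# fingers box
st=arm.get_state(); d=st["eef_pos"][:2]-p[:2]; c,s=np.cos(p[2]),np.sin(p[2]); tx,ty=c*d[0]+s*d[1],-s*d[0]+c*d[1]; z=st["eef_pos"][2]
for y0_,y1_ in ((-.034,-.013),(.013,.034)):
    for zz in (z-.019,z+.047):
        dr([(tx-.0095,ty+y0_,zz),(tx+.0095,ty+y0_,zz),(tx+.0095,ty+y1_,zz),(tx-.0095,ty+y1_,zz),(tx-.0095,ty+y0_,zz)],(255,0,255))
cv2.imwrite("pics/s4.png",im)
```

```text
[-3.51421796 -3.25779981  7.23041124] [  2.  -39.3  20.7   3.7   1.1  -0. ]
```

View pics/s4.png

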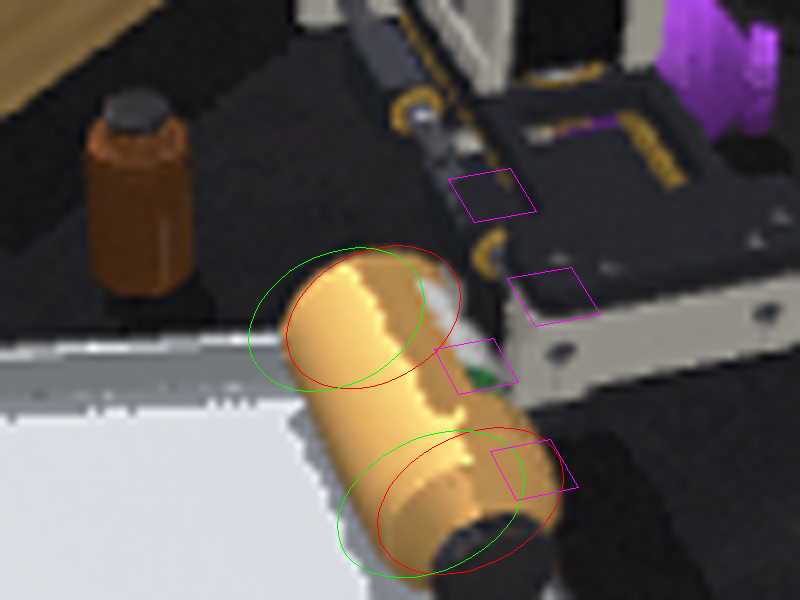

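Run:
```python
from fit import *
p=np.load('p.npy'); f=viewer.grab_frame("scene")
im=cv2.imread("pics/scene2.png"); x0,y0,k=330,160,5
def dr(L,c):
    q=((proj(f,W(p,L))-[x0,y0])*k+k/2).round().astype(int); cv2.polylines(im,[q],False,c,1)
e=np.array([.4799,-.153,.0533]); d=e[:2]-p[:2]; c,s=np.cos(p[2]),np.sin(p[2]); tx,ty=c*d[0]+s*d[1],-s*d[0]+c*d[1]; z=e[2]
print(tx,ty)
for a,b in ((-.034,-.013),(.013,.034)):
    for zz,col in ((z-.019,(255,0,255)),(z+.047,(0,255,255))):
        dr([(tx-.0095,ty+a,zz),(tx+.0095,ty+a,zz),(tx+.0095,ty+b,zz),(tx-.0095,ty+b,zz),(tx-.0095,ty+a,zz)],col)
dr([(tx-.039,ty-.0965,z+.047),(tx+.039,ty-.0965,z+.047),(tx+.039,ty+.0965,z+.047),(tx-.039,ty+.0965,z+.047),(tx-.039,ty-.0965,z+.047)],(255,255,0))
cv2.imwrite("pics/s5.png",im)
```

```text
-0.16414421993217268 -0.01444343484279624
```

View pics/s5.png

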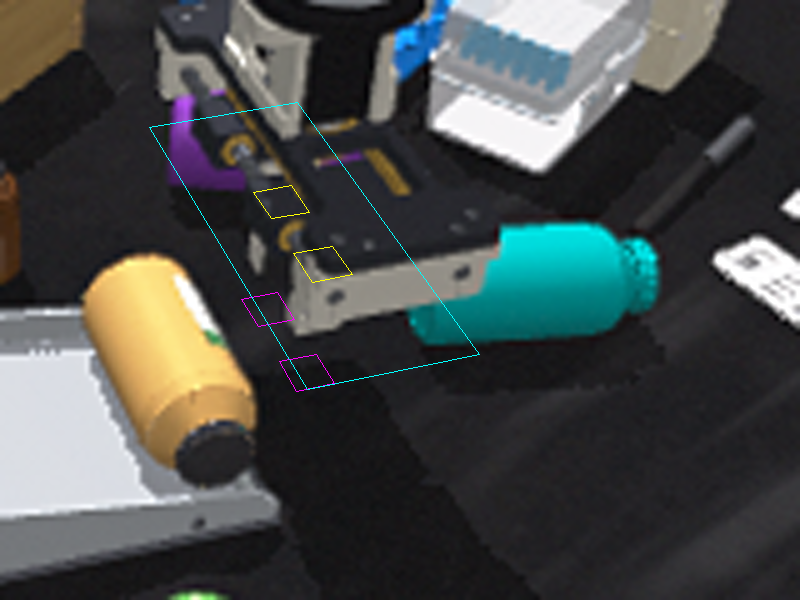

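Run:
```python
from fit import *
im=cv2.imread("pics/s5.png")[100:420,120:520]
g=(255*(im/255.)**0.4).astype(np.uint8)
cv2.imwrite("pics/s6.png",cv2.resize(g,None,fx=1.9,fy=1.8))
```

```text
(no output)
```

View pics/s6.png

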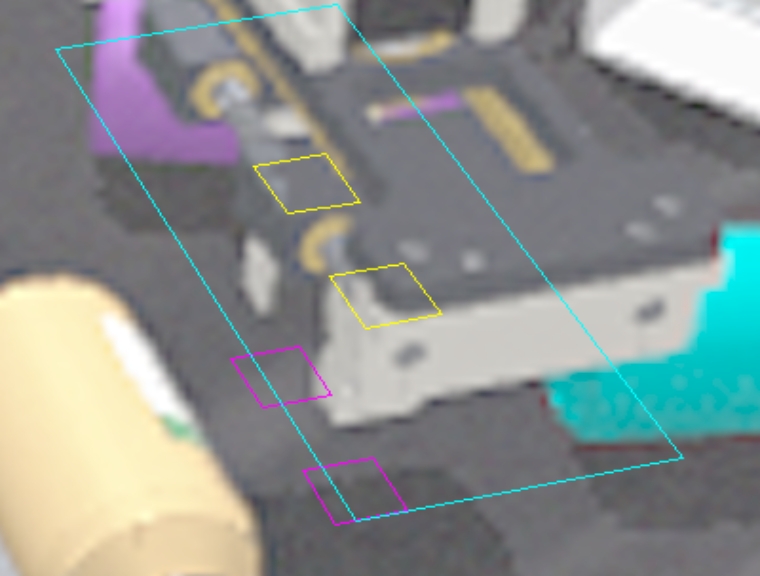

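The fingers are actually about 25 mm higher than I predicted. The tip is touching the upper rear of the bottle, which fits the 9.8 N upward force. I'll back off, lower the tool and look again.

```bash
python3 -m handwheel '{"gripper":[-0.41,-0.41,-0.41,-0.41,-0.41,-0.41,-0.41,-0.41,-0.41,-0.41],"travel":[[-0.006,-0.013,0.002],[-0.012,-0.026,0.002],[-0.018,-0.04,0.002],[-0.024,-0.055,0.002],[-0.029,-0.066,0.0],[-0.029,-0.066,-0.01],[-0.029,-0.066,-0.02],[-0.029,-0.066,-0.03],[-0.029,-0.066,-0.03],[-0.029,-0.066,-0.03]],"spin":[0,0,0,0,0,0,0,0,0,0]}'
cat > look.py <<'E'
from fit import *
import sys
p=np.load('p.npy')
st=arm.get_state(); f=viewer.grab_frame("scene")
x0,y0,k=[int(v) for v in sys.argv[2:5]]
im=f["pixels"][y0:y0+600//k,x0:x0+800//k]; im=cv2.resize((255*(im/255.)**0.5).astype(np.uint8),None,fx=k,fy=k,interpolation=2)
def dr(L,c):
    q=((proj(f,W(p,L))-[x0,y0])*k+k/2).round().astype(int); cv2.polylines(im,[q],False,c,1)
e=st["eef_pos"]; d=e[:2]-p[:2]; c,s=np.cos(p[2]),np.sin(p[2]); tx,ty=c*d[0]+s*d[1],-s*d[0]+c*d[1]; z=e[2]
print("tcp roller",round(tx,4),round(ty,4),round(z,4),"F",st["force"].round(1),"t",st["t"], "w",st["width"])
w=st["width"]/2
for a,b in ((-w-.021,-w),(w,w+.021)):
    for zz,col in ((z-.019,(255,0,255)),):
        dr([(tx-.0095,ty+a,zz),(tx+.0095,ty+a,zz),(tx+.0095,ty+b,zz),(tx-.0095,ty+b,zz),(tx-.0095,ty+a,zz)],col)
cv2.imwrite(sys.argv[1],im)
E
python3 look.py pics/s7.png 330 160 5
```

```text
t: 7.5
eef_pos: [0.479, -0.1514, 0.0343]
ee_rot: [0.566, 1.57, -2.991]
force: [0.1, 0.4, -0.6]
width: 0.0256
tcp roller -0.1631 -0.013 0.0343 F [ 0.1  0.4 -0.6] t 7.5 w 0.025606938561678
```

View pics/s7.png

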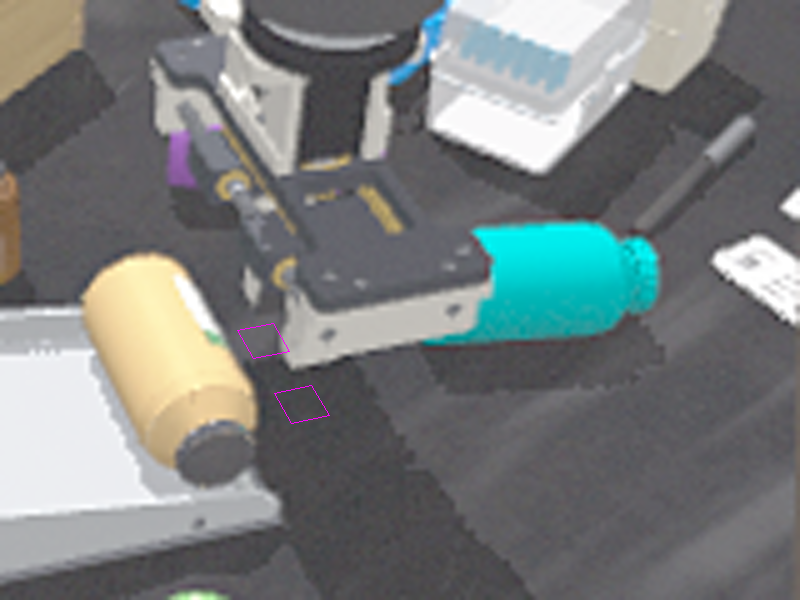

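```bash
python3 -m handwheel '{"gripper":[-0.41,-0.41,-0.41,-0.41,-0.41,-0.41,-0.41,-0.41,-0.41,-0.41],"travel":[[0,0,-0.008],[0,0,-0.016],[0.004,0.009,-0.016],[0.008,0.018,-0.016],[0.012,0.027,-0.016],[0.0145,0.033,-0.016],[0.0165,0.0375,-0.016],[0.018,0.041,-0.016],[0.0195,0.0445,-0.016],[0.021,0.048,-0.016]],"spin":[0,0,0,0,0,0,0,0,0,0]}'
python3 look.py pics/s8.png 330 160 5
```

```text
t: 8.55
eef_pos: [0.4893, -0.1277, 0.0266]
ee_rot: [0.957, 1.57, -2.601]
force: [-0.4, -2.9, 1.4]
width: 0.0258
tcp roller -0.1372 -0.0129 0.0266 F [-0.4 -2.9  1.4] t 8.55 w 0.02579140810061637
```

View pics/s8.png

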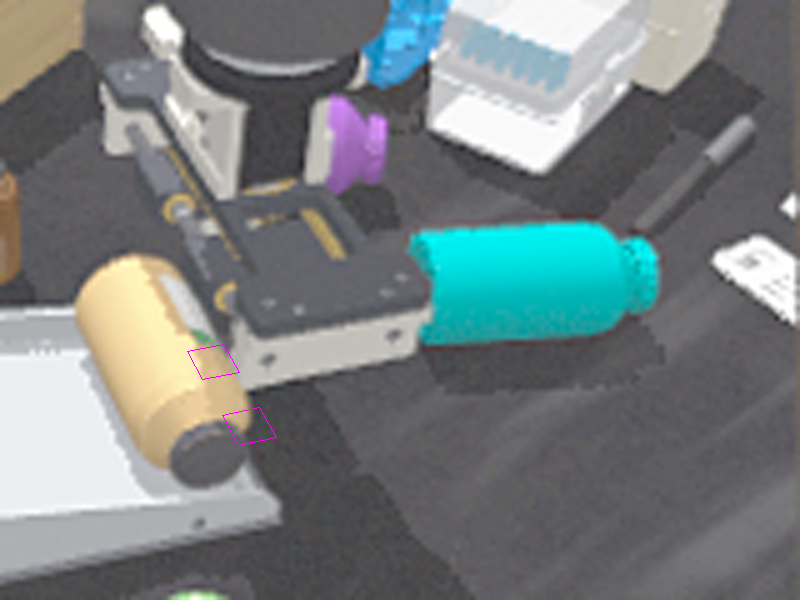

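```bash
python3 -m handwheel '{"gripper":[-0.41,-0.41,-0.41,-0.41,-0.41,-0.41,-0.41,-0.41],"travel":[[0.002,0.0046,0.0008],[0.004,0.0092,0.0016],[0.006,0.0137,0.0024],[0.008,0.0183,0.0032],[0.0101,0.0229,0.004],[0.0121,0.0275,0.0047],[0.0141,0.032,0.0055],[0.0161,0.0366,0.0063]],"spin":[0,0,0,0,0,0,0,0]}'
python3 look.py pics/s9.png 310 170 5
```

```text
t: 9.4
eef_pos: [0.4976, -0.1091, 0.0297]
ee_rot: [0.608, 1.571, -2.95]
force: [0.2, -1.5, 1.6]
width: 0.0258
tcp roller -0.1168 -0.013 0.0297 F [ 0.2 -1.5  1.6] t 9.4 w 0.025810223171474588
```

View pics/s9.png

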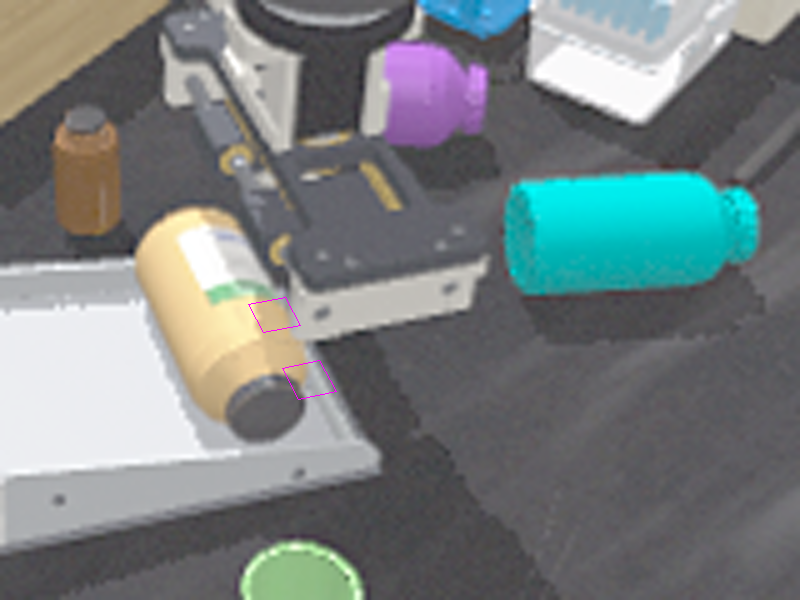

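```bash
python3 -m handwheel '{"gripper":[-0.41,-0.41,-0.41,-0.41,-0.41,-0.41,-0.41,-0.41,-0.41,-0.41,-0.41,-0.41,-0.41,-0.41,-0.41,-0.41,-0.41,-0.41,-0.41,-0.41],"travel":[[0.0024,0.0055,0.0009],[0.0048,0.011,0.0019],[0.0072,0.0165,0.0028],[0.0097,0.022,0.0038],[0.0121,0.0275,0.0047],[0.0145,0.033,0.0057],[0.0169,0.0385,0.0066],[0.0193,0.0439,0.0076],[0.0217,0.0494,0.0085],[0.0242,0.0549,0.0095],[0.0266,0.0604,0.0104],[0.029,0.0659,0.0114],[0.0314,0.0714,0.0123],[0.0338,0.0769,0.0133],[0.0362,0.0824,0.0142],[0.0387,0.0879,0.0152],[0.0411,0.0934,0.0161],[0.0435,0.0989,0.0171],[0.0459,0.1044,0.018],[0.0483,0.1098,0.019]],"spin":[0,0,0,0,0,0,0,0,0,0,0,0,0,0,0,0,0,0,0,0]}'
python3 look.py pics/s10.png 280 170 5
```

```text
t: 11.45
eef_pos: [0.5218, -0.0541, 0.0392]
ee_rot: [-0.094, 1.571, 2.632]
force: [-1.0, -1.2, 1.1]
width: 0.0259
tcp roller -0.0568 -0.013 0.0392 F [-1.  -1.2  1.1] t 11.45 w 0.025868571071270406
```

View pics/s10.png

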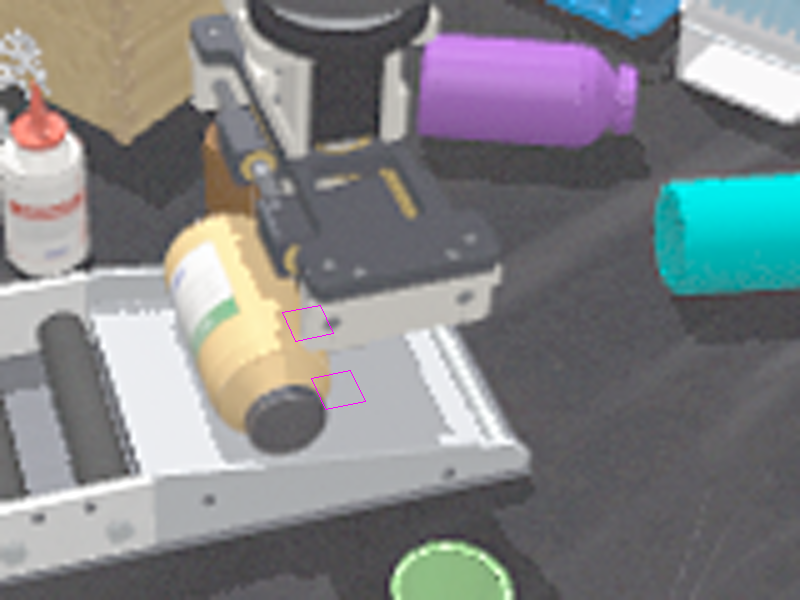

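```bash
python3 -m handwheel '{"gripper":[-0.41,-0.41,-0.41,-0.41,-0.41,-0.41,-0.41,-0.41,-0.41,-0.41,-0.41,-0.41,-0.41,-0.41,-0.41,-0.41,-0.41,-0.41,-0.41,-0.41],"travel":[[0.0024,0.0055,0.0009],[0.0048,0.011,0.0019],[0.0072,0.0165,0.0028],[0.0097,0.022,0.0038],[0.0121,0.0275,0.0047],[0.0145,0.033,0.0057],[0.0169,0.0385,0.0066],[0.0193,0.0439,0.0076],[0.0217,0.0494,0.0085],[0.0242,0.0549,0.0095],[0.0266,0.0604,0.0104],[0.029,0.0659,0.0114],[0.0314,0.0714,0.0123],[0.0338,0.0769,0.0133],[0.0362,0.0824,0.0142],[0.0387,0.0879,0.0152],[0.0411,0.0934,0.0161],[0.0435,0.0989,0.0171],[0.0459,0.1044,0.018],[0.0483,0.1098,0.019]],"spin":[0,0,0,0,0,0,0,0,0,0,0,0,0,0,0,0,0,0,0,0]}'
python3 look.py pics/s11.png 250 170 5
```

```text
t: 13.5
eef_pos: [0.546, 0.0008, 0.0487]
ee_rot: [-2.122, 1.571, 0.604]
force: [-0.8, -0.6, 0.4]
width: 0.0257
tcp roller 0.0033 -0.013 0.0487 F [-0.8 -0.6  0.4] t 13.5 w 0.025689484730546414
```

View pics/s11.png

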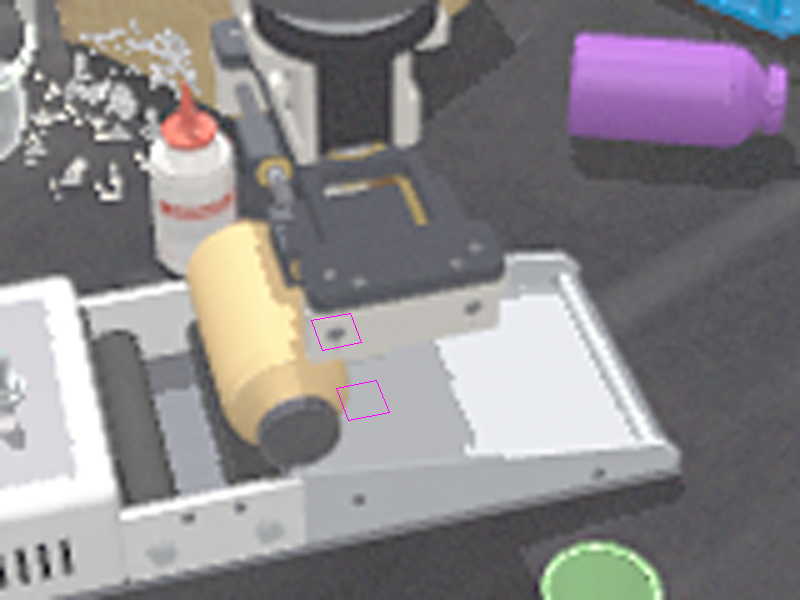

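Run:
```python
from fit import *
p=np.load('p.npy'); f=viewer.grab_frame("scene"); x0,y0,k=250,170,5
im=f["pixels"][y0:y0+120,x0:x0+160]; im=cv2.resize((255*(im/255.)**0.5).astype(np.uint8),None,fx=k,fy=k,interpolation=2)
def dr(L,c):
    q=((proj(f,W(p,L))-[x0,y0])*k+k/2).round().astype(int); cv2.polylines(im,[q],False,c,1)
t=np.linspace(0,2*np.pi,40)
for z in (0,.07): dr(np.c_[.043+.021*np.cos(t),-.138+.021*np.sin(t),0*t+z],(0,0,255))
dr([(.043,-.138,.07),(.043,-.138,.11)],(0,0,255))
for z,c in ((.047,(255,255,0)),(.067,(0,255,0))):
    x,y,zz=.0033,-.013,.0487+z
    dr([(x-.039,y-.0965,zz),(x+.039,y-.0965,zz),(x+.039,y+.0965,zz),(x-.039,y+.0965,zz),(x-.039,y-.0965,zz)],c)
cv2.imwrite("pics/s12.png",im)
```

```text
(no output)
```

View pics/s12.png

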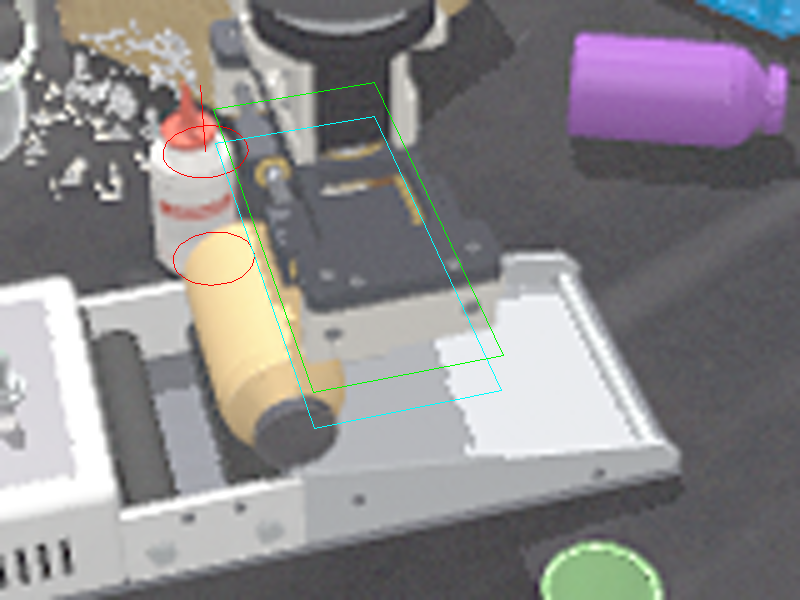

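```bash
python3 -m handwheel '{"gripper":[-0.41,-0.41,-0.41,-0.41,-0.41,-0.41,-0.41,-0.41,-0.41,-0.41,-0.41,-0.41],"travel":[[0.0016,0.0037,0.0006],[0.0032,0.0073,0.0013],[0.0048,0.011,0.0019],[0.0064,0.0146,0.0025],[0.0081,0.0183,0.0032],[0.0097,0.022,0.0035],[0.0113,0.0256,0.0038],[0.0129,0.0293,0.004],[0.0145,0.033,0.004],[0.0161,0.0366,0.004],[0.0177,0.0403,0.004],[0.0193,0.0439,0.004]],"spin":[0,0,0,0,0,0,0,0,0,0,0,0]}'
python3 look.py pics/s13.png 230 170 5
```

```text
t: 14.8
eef_pos: [0.5556, 0.0227, 0.0507]
ee_rot: [-1.604, 1.571, 1.122]
force: [0.2, 0.6, -0.1]
width: 0.0261
tcp roller 0.0272 -0.013 0.0507 F [ 0.2  0.6 -0.1] t 14.8 w 0.026067457595756464
```

View pics/s13.png

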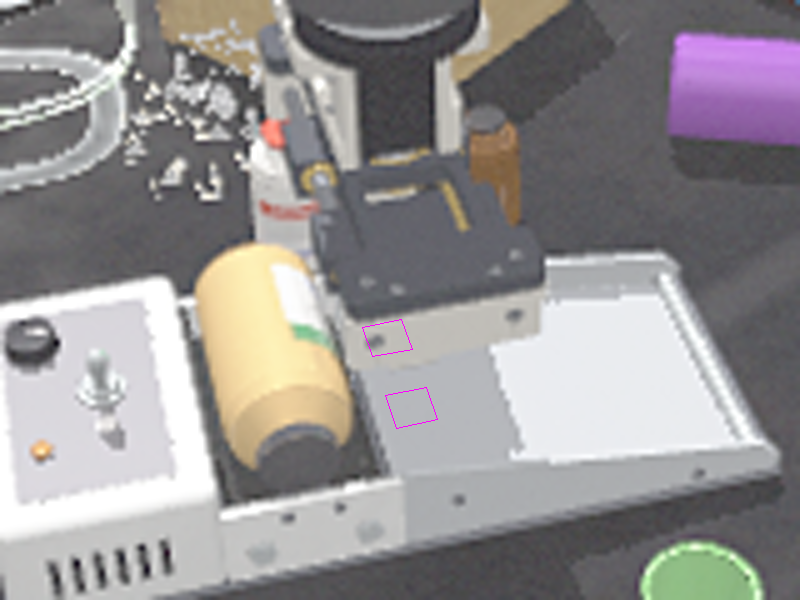

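```bash
python3 -m handwheel '{"gripper":[-0.41,-0.41,-0.41,-0.41,-1,-1,-1,-1,-1,-1,-1,-1,-1],"travel":[[-0.008,-0.018,0.004],[-0.012,-0.028,0.04],[-0.012,-0.028,0.1],[-0.012,-0.028,0.17],[-0.012,0,0.22],[-0.014,0.06,0.22],[-0.016,0.13,0.22],[-0.017,0.2,0.22],[-0.017,0.26,0.22],[-0.017,0.298,0.22],[-0.017,0.298,0.18],[-0.017,0.298,0.15],[-0.017,0.298,0.15]],"spin":[0,0,0,0,0,0,0,0,0,0,0,0,0]}' 10
python3 look.py pics/s14.png 170 150 5
```

```text
t: 16.15
eef_pos: [0.5455, 0.1703, 0.1237]
ee_rot: [0.915, 1.567, -2.643]
force: [-0.7, 0.1, -0.4]
width: 0.0006
tcp roller 0.1582 0.0557 0.1237 F [-0.7  0.1 -0.4] t 16.15 w 0.000601766354516652
```

View pics/s14.png

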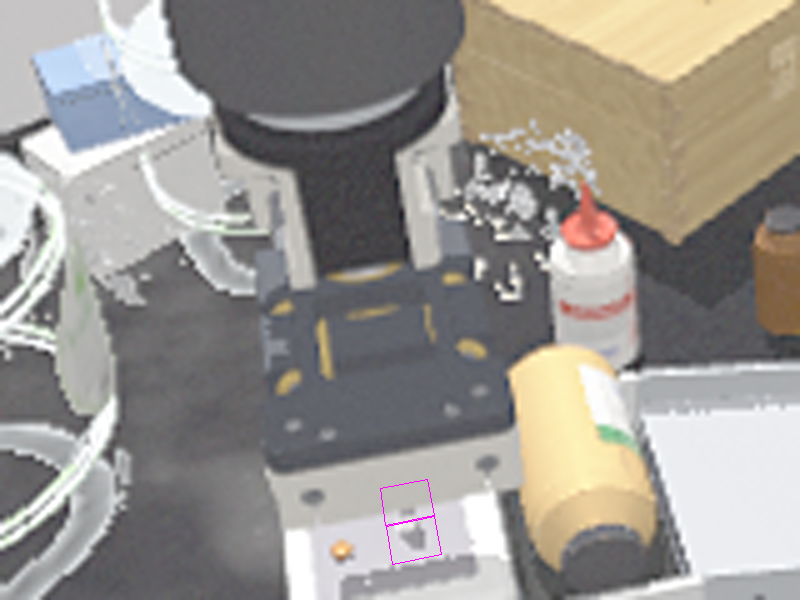

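Run:
```python
from fit import *
p=np.load('p.npy'); st=arm.get_state(); print(st["eef_pos"],st["t"])
e=st["eef_pos"]; d=e[:2]-p[:2]; c,s=np.cos(p[2]),np.sin(p[2]); x,y=c*d[0]+s*d[1],-s*d[0]+c*d[1]
for n,x0,y0,k in (("scene",170,150,5),("top",170,80,5)):
    f=viewer.grab_frame(n)
    im=f["pixels"][y0:y0+120,x0:x0+160]; im=cv2.resize((255*(im/255.)**0.5).astype(np.uint8),None,fx=k,fy=k,interpolation=2)
    def dr(L,cc):
        q=((proj(f,W(p,L))-[x0,y0])*k+k/2).round().astype(int); cv2.polylines(im,[q],False,cc,1)
    for z,cc in ((.047,(255,255,0)),(.087,(0,255,0))):
        zz=e[2]+z
        dr([(x-.039,y-.0965,zz),(x+.039,y-.0965,zz),(x+.039,y+.0965,zz),(x-.039,y+.0965,zz),(x-.039,y-.0965,zz)],cc)
    dr([(x,y,e[2]-.019),(x,y,e[2]+.3)],(0,0,255))
    cv2.imwrite(f"pics/g_{n}.png",im)
```

```text
[0.546351   0.17050389 0.12501618] 16.2
```

View pics/g_scene.png

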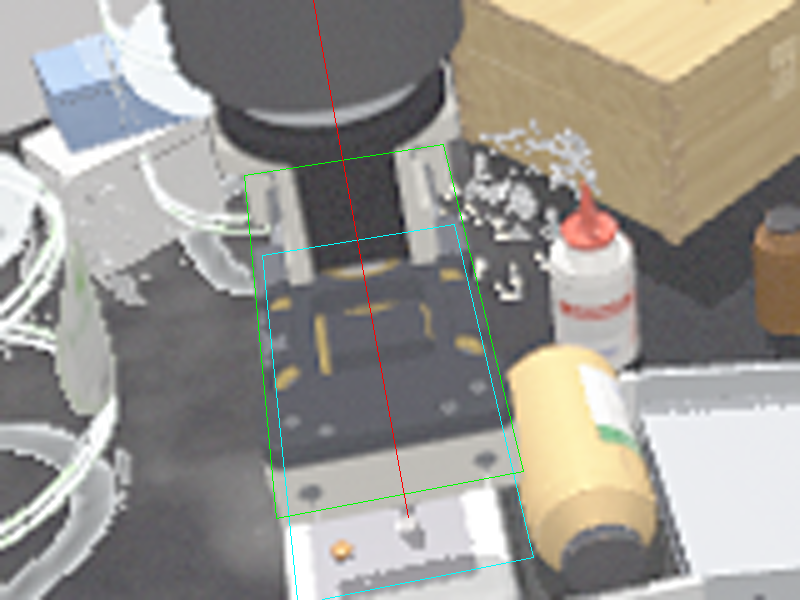

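View pics/g_top.png

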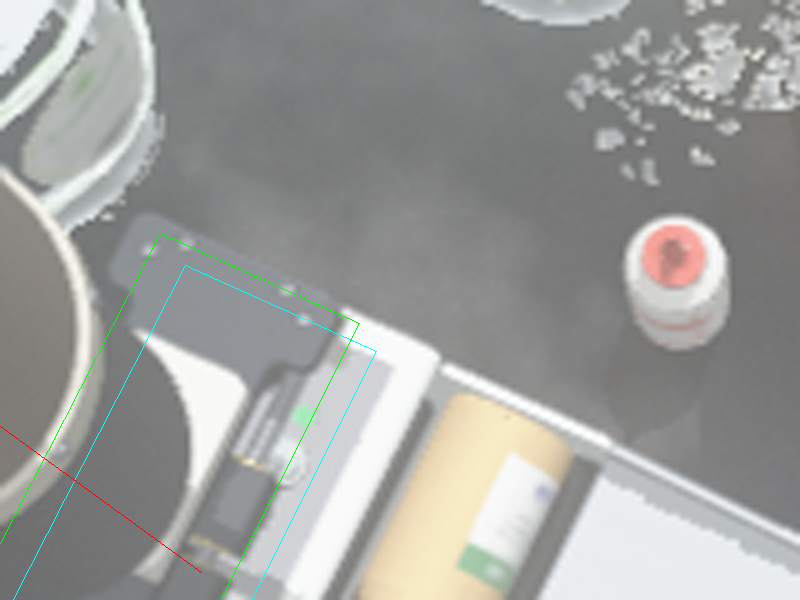

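Run:
```python
from fit import *
f=viewer.grab_frame("scene"); g=viewer.grab_frame("top")
cv2.imwrite("pics/v_s.png",cv2.resize(f["pixels"][0:280,60:340],None,fx=2.1,fy=2.1))
cv2.imwrite("pics/v_t.png",cv2.resize(g["pixels"][0:220,40:320],None,fx=2.7,fy=2.7))
```

```text
(no output)
```

View pics/v_s.png

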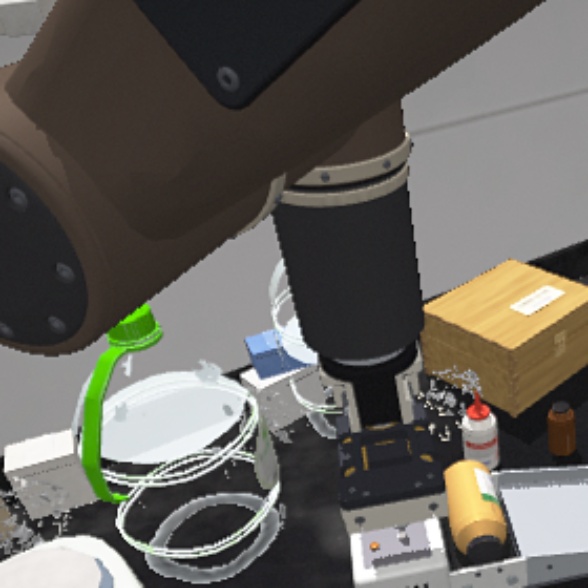

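View pics/v_t.png

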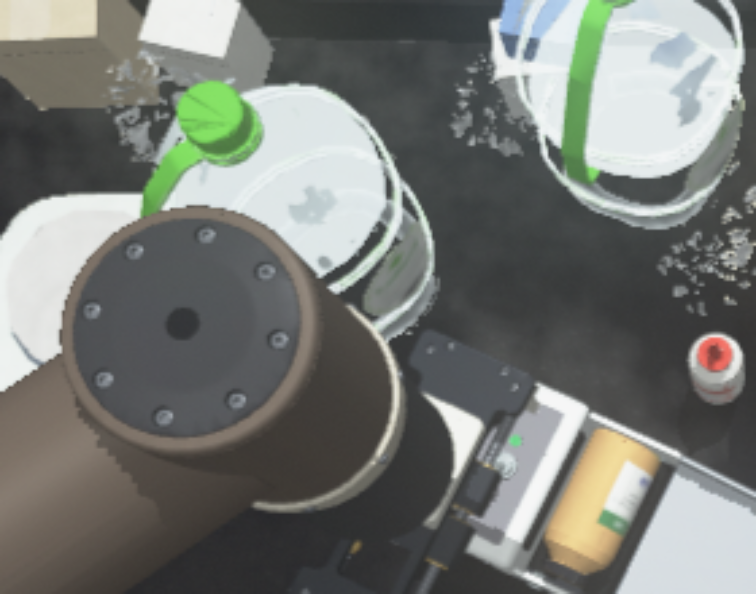

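Run:
```python
from fit import *
f=viewer.grab_frame("scene"); g=viewer.grab_frame("top")
for z in np.arange(.1,.4,.05): print(z,ray(f,(124,158),z).round(3),ray(g,(119,42),z).round(3))
print("base",ray(f,(162.5,256),0),ray(f,(193,247),0),ray(f,(131,263),0))
print("topview base right edge", ray(g,(200,108),0), arm.get_state()["t"], arm.get_state()["eef_pos"])
```

```text
0.1 [1.091 0.254 0.1  ] [0.858 0.373 0.1  ]
0.15000000000000002 [0.994 0.266 0.15 ] [0.834 0.351 0.15 ]
0.20000000000000004 [0.897 0.278 0.2  ] [0.81  0.329 0.2  ]
0.25000000000000006 [0.8  0.29 0.25] [0.786 0.308 0.25 ]
0.30000000000000004 [0.703 0.302 0.3  ] [0.762 0.286 0.3  ]
0.3500000000000001 [0.606 0.314 0.35 ] [0.738 0.264 0.35 ]
0.40000000000000013 [0.509 0.325 0.4  ] [0.714 0.242 0.4  ]
base [0.76795363 0.29441285 0.        ] [0.75053022 0.22636504 0.        ] [0.79235346 0.35902909 0.        ]
topview base right edge [0.75466298 0.2253595  0.        ] 16.5 [0.5474331  0.17144264 0.12653262]
```

```bash
python3 -m handwheel '{"gripper":[-1,-1,-1,-1,-1,-1,-1],"travel":[[0,0,-0.03],[0,0,-0.06],[0,0,-0.076],[0,0,-0.08],[0,0,-0.086],[0,0,-0.092],[0,0,-0.092]],"spin":[0,0,0,0,0,0,0]}'
python3 look.py pics/s15.png 170 150 5
```

```text
t: 17.2
eef_pos: [0.5471, 0.1715, 0.0798]
ee_rot: [-1.882, 1.571, 0.844]
force: [0.0, -0.5, 0.7]
width: 0.0006
tcp roller 0.1599 0.0548 0.0798 F [ 0.  -0.5  0.7] t 17.2 w 0.0006052076631742496
```

View pics/s15.png

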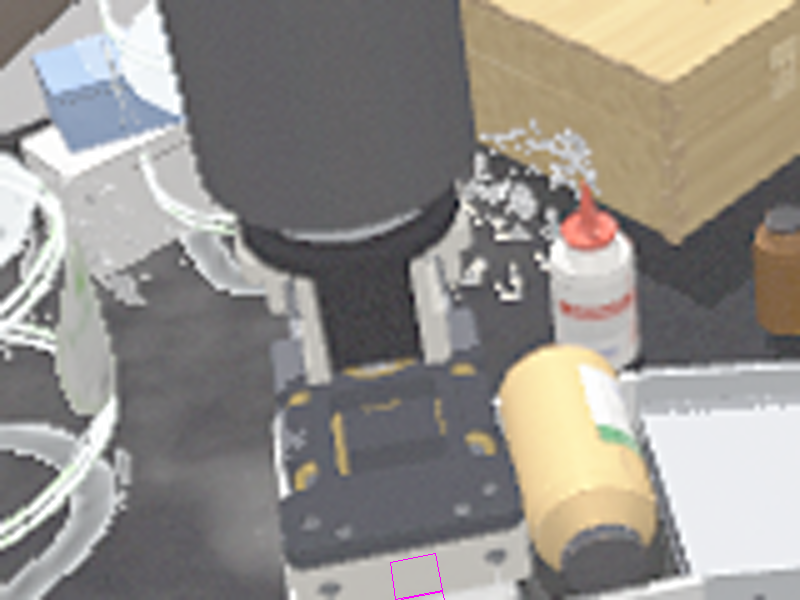

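```bash
python3 -m handwheel '{"gripper":[-1,-1,-1,-1],"travel":[[0,0,-0.004],[0,0,-0.008],[0,0,-0.01],[0,0,-0.01]],"spin":[0,0,0,0]}'
```

```text
t: 17.65
eef_pos: [0.5469, 0.1714, 0.0745]
ee_rot: [0.947, 1.57, -2.61]
force: [0.3, -0.2, 0.6]
width: 0.0006
```

```bash
python3 -m handwheel '{"gripper":[-1,-1,-1,-1,-1,-1,-1,-1,-1,-1,-1],"travel":[[0.0073,-0.0032,0],[0.0146,-0.0064,0],[0.022,-0.0097,0],[0.0275,-0.0121,0],[0.033,-0.0145,0],[0.0385,-0.0169,0],[0.0439,-0.0193,0],[0.0494,-0.0217,0],[0.0549,-0.0242,0],[0.0604,-0.0266,0],[0.0659,-0.029,0]],"spin":[0,0,0,0,0,0,0,0,0,0,0]}'
python3 - <<'E'
from fit import *
f=viewer.grab_frame("top"); k=8;x0,y0=180,130
im=f["pixels"][y0:y0+75,x0:x0+100]; cv2.imwrite("pics/t16.png",cv2.resize((255*(im/255.)**0.7).astype(np.uint8),None,fx=k,fy=k,interpolation=2))
print(arm.get_state()["force"],arm.get_state()["t"])
E
```

```text
t: 18.75
eef_pos: [0.5803, 0.1569, 0.0748]
ee_rot: [-2.326, 1.571, 0.4]
force: [-1.8, 0.1, 1.0]
width: 0.0003
[-0.34227175  0.07207537  0.70463671] 18.8
```

View pics/t16.png

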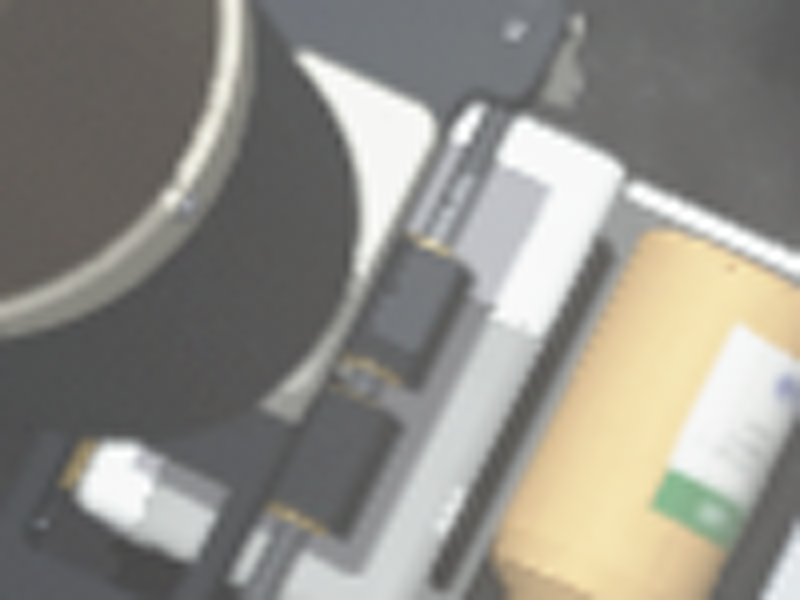

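```bash
python3 -m handwheel '{"gripper":[-1,-1,-1],"travel":[[0.0027,-0.0012,0],[0.0055,-0.0024,0],[0.0073,-0.0032,0]],"spin":[0,0,0]}'
python3 -m handwheel '{"gripper":[-1,-1],"travel":[[0.0027,-0.0012,0],[0.0055,-0.0024,0]],"spin":[0,0]}'
```

```text
t: 19.1
eef_pos: [0.5836, 0.1553, 0.0747]
ee_rot: [0.716, 1.571, -2.842]
force: [-1.7, 0.8, 1.1]
width: 0.0005
t: 19.3
eef_pos: [0.5863, 0.1541, 0.0746]
ee_rot: [0.723, 1.571, -2.834]
force: [-1.0, 1.3, -0.3]
width: 0.001
```

```bash
python3 -m handwheel '{"gripper":[-1,-1],"travel":[[0.0027,-0.0012,0],[0.0055,-0.0024,0]],"spin":[0,0]}'
python3 -m handwheel '{"gripper":[-1,-1],"travel":[[0.0027,-0.0012,0],[0.0055,-0.0024,0]],"spin":[0,0]}'
```

```text
t: 19.5
eef_pos: [0.5884, 0.153, 0.0742]
ee_rot: [0.398, 1.569, 3.124]
force: [-7.1, 4.4, 1.8]
width: 0.0005
t: 19.7
eef_pos: [0.5889, 0.1526, 0.074]
ee_rot: [0.245, 1.566, 2.971]
force: [-17.3, 12.7, 7.9]
width: 0.0006
```

The force climbed to about 21 N against the stop, so the switch is fully over. I'll retract and look.

```bash
python3 -m handwheel '{"gripper":[-1,-1,-1,-1,-1,-1,-1,-1,-1,-1,-1,-1,-1],"travel":[[-0.01,0.0045,0],[-0.03,0.014,0],[-0.06,0.026,0],[-0.08,0.035,0.03],[-0.09,0.04,0.1],[-0.1,0.05,0.18],[-0.12,0.1,0.25],[-0.14,0.18,0.28],[-0.16,0.27,0.28],[-0.17,0.36,0.28],[-0.18,0.45,0.28],[-0.18,0.5,0.28],[-0.18,0.5,0.28]],"spin":[0,0,0,0,0,0,0,0,0,0,0,0,0]}'
python3 - <<'E'
from fit import *
p=np.load('p.npy')
for n,x0,y0,k in (("scene",215,190,5),("top",180,110,5)):
    f=viewer.grab_frame(n)
    im=cv2.resize(f["pixels"][y0:y0+120,x0:x0+160],None,fx=k,fy=k,interpolation=2)
    for y,c in ((.0139,(255,255,255)),(-.0139,(255,0,255))):
        q=((proj(f,W(p,[(.16,0,.069),(.16,y,.0978)]))-[x0,y0])*k+k/2).round().astype(int); cv2.polylines(im,[q],False,c,1)
    cv2.imwrite(f"pics/e_{n}.png",im)
    for l in ("switch_tip","bottle_mid","red_bottle","brown_bottle","measuring_cup"): print(n,l,[(np.round(d["at"],1),round(d["conf"],2)) for d in spotter.tip_of(n,l)][:3])
    print(proj(f,W(p,[(.16,-.0139,.0978),(.083,-.014,.057)])))
E
```

```text
t: 21.0
eef_pos: [0.5007, 0.405, 0.2154]
ee_rot: [-2.121, 1.57, 0.608]
force: [-0.7, -0.6, -0.1]
width: 0.0006
scene switch_tip [(array([245.2, 230. ]), 0.38)]
scene bottle_mid [(array([286.1, 238.5]), 0.83), (array([427.6, 215.5]), 0.65), (array([378.8, 186.8]), 0.57)]
scene red_bottle [(array([288.6, 219.8]), 0.97)]
scene brown_bottle [(array([329.7, 217.5]), 0.72)]
scene measuring_cup [(array([370.5, 298. ]), 0.87), (array([286.5, 243.2]), 0.29)]
[[247.08591688 233.03662272]
 [284.32839174 240.12533264]]
top switch_tip [(array([225.2, 163.1]), 0.5)]
top bottle_mid [(array([428.7, 251.2]), 0.87), (array([422.1, 171.7]), 0.73), (array([264. , 182.2]), 0.62)]
top red_bottle [(array([305.6, 141.7]), 0.83), (array([226. , 161.3]), 0.57)]
top brown_bottle [(array([350. , 160.2]), 0.69), (array([264.1, 178.2]), 0.26)]
top measuring_cup [(array([293.6, 281.4]), 0.88)]
[[225.67373659 162.941601  ]
 [263.06929801 182.65333111]]
```

View pics/e_scene.png

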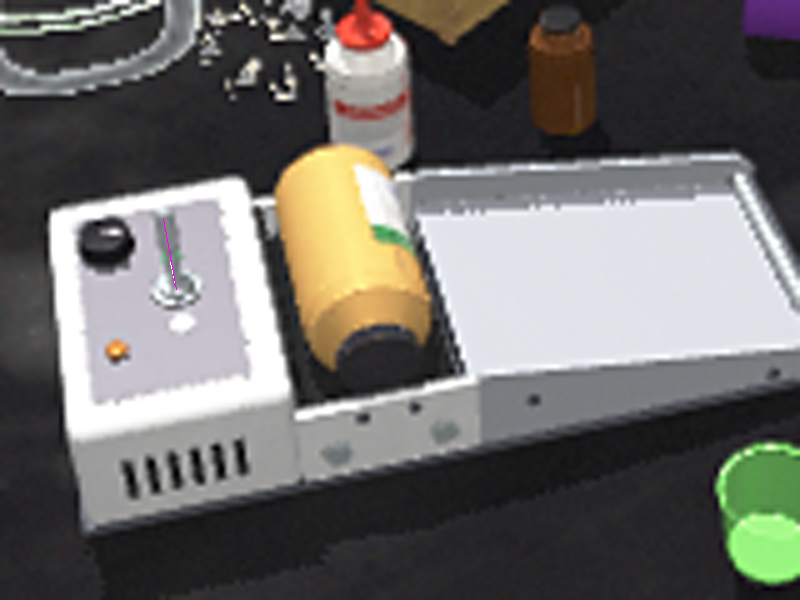

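View pics/e_top.png

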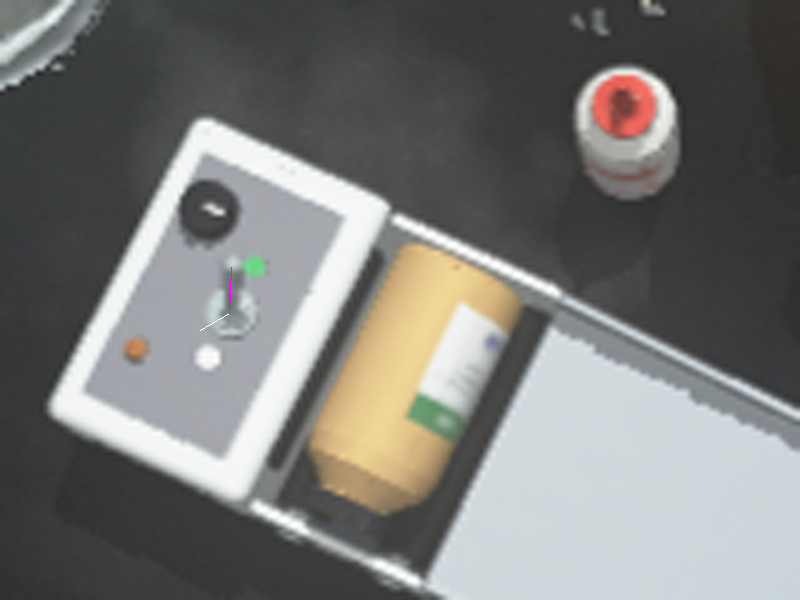

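The bottle lies in the trough. The bat matches the "on" line in both views (scene 247,233; top 226,163). The red and brown bottles and the cup are where they were, and the robot is clear of everything.

```bash
python3 -c "
from station import arm
print(arm.job_done())"
```

```text
the job is handed in; nothing more can be done
None
```

The amber bottle is in the trough between the two rollers and the switch is fully over at the green dot. I handed the job in at about 21 s; it reports no verdict.

**What I did:** I rolled the bottle up the ramp with both fingertips at about 30 mm/s. It stayed in contact all the way and rolled into the trough by itself. I then pushed the switch with the closed fingers until the force rose against its stop, and drew the arm back clear.

**Last checks:**
- **Bottle:** both cameras show it within 2–3 pixels of the expected place in the trough.
- **Switch:** the bat matches the "on" position in both views, though the detector's own confidence for it was low (0.38 and 0.5).
- **Other things:** the red bottle, brown bottle and measuring cup still stand where they did, within the detector's scatter of a few pixels. The purple and turquoise look-alikes have not moved either.

**What went wrong or disagreed:**
- **First push:** the first approach was too high. The real fingertips sat roughly 25 mm higher than the reported pose and fingertip length imply, and I never found out why. They pressed on the upper rear of the bottle with about 11 N; the bottle had only moved a few millimetres. I backed off, lowered the tool and started again, and the pushing force then stayed at about 3 N or less.
- **Switch stop:** the push reached about 21 N against the switch's stop before I backed off.

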